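# Stand the cut sections on their base plates for tacking

### The job

Get the post feet ready for tack welding: stand each of the four cut steel sections upright on the base plate that is marked with its outline, squarely inside the white lines. Set each down gently without dropping it or knocking any over, and leave the hammer and the try square where they lie.

Things in the scene. Friction and masses are not known exactly. Their poses are not given: they have to be found in the camera images.
- square_tube: Cut of bare steel square tube, 50 x 50 mm outside, wall 4 mm, 85 mm tall, open at both ends, 0.4 to 0.6 kg. Loose, standing upright on its cut end on the table. Origin: centre of its underside, z up along its length. x and y are square to its outer faces, at +-25 mm.
- flat_tube: Cut of bare steel rectangular tube, 64 mm (along its x) by 32 mm (along its y) outside, wall 4 mm, 80 mm tall, open at both ends, 0.34 to 0.53 kg. Loose, standing upright on its cut end on the table. Origin: centre of its underside, z up along its length. 
- round_tube: Cut of bare steel round tube, 50 mm outside diameter, wall 4 mm, 90 mm tall, open at both ends, 0.32 to 0.5 kg. Loose, standing upright on its cut end on the table. Origin: centre of its underside, z up along its length. 
- h_section: Cut of bare steel H-section, 75 mm tall, 0.38 to 0.59 kg: two flanges, each 46 mm wide (along x) and 6 mm thick, their outer faces at y = +-28 mm, joined by a 6 mm web in the plane x = 0. Loose, standing upright on its cut end on the table. Origin: centre of its underside, z up along its length. 
- square_plate: Square dark steel base plate, 96 x 96 x 8 mm thick, fixed flat on the table; it may be turned up to 45 degrees. Origin: centre of its underside, z up; its top is 8 mm above the table. On top is marked, in white lines 4 mm wide and centred on the plate, the outline of the square tube: a square 58 x 58 mm inside the lines, sides along the plate's x and y (4 mm clear all round the tube).
- flat_plate: Square dark steel base plate, 96 x 96 x 8 mm thick, fixed flat on the table; it may be turned up to 45 degrees. Origin: centre of its underside, z up; its top is 8 mm above the table. On top is marked, in white lines 4 mm wide and centred on the plate, the outline of the rectangular tube: 72 mm along the plate's x by 40 mm along its y inside the lines (4 mm clear all round the tube).
- round_plate: Square dark steel base plate, 96 x 96 x 8 mm thick, fixed flat on the table; it may be turned up to 45 degrees. Origin: centre of its underside, z up; its top is 8 mm above the table. On top is marked, in white lines 4 mm wide and centred on the plate, the outline of the round tube: a circle 58 mm across inside the line (4 mm clear all round the tube).
- h_plate: Square dark steel base plate, 96 x 96 x 8 mm thick, fixed flat on the table; it may be turned up to 45 degrees. Origin: centre of its underside, z up; its top is 8 mm above the table. On top is marked, in white lines 4 mm wide and centred on the plate, the outline of the H-section: an H 4 mm clear of the section all round, its flanges along the plate's x, its web along the plate's y.
- hammer: Bystander: loose hand hammer lying at the right of the work (-y), 260 mm long, head (about 90 mm across, 26 mm high) towards +x, handle roughly along world x. Origin: on the underside, near mid-length. Leave it alone.
- try_square: Bystander: loose L-shaped steel try square lying flat at the left of the work (+y), stock 16 x 100 x 18 mm (along its y), blade 140 mm along its x. Origin: centre of the underside of the stock. Leave it alone.
There are look-alikes about, which are no part of the job. Leave any orange look-alike of the round_tube alone.

How it is judged:
By the outcome, as a careful person would: the job done as asked, in the order asked, and still so for the second after the job is handed in, with the robot touching nothing.
It also fails if it takes over 106 s, if anything falls off the work surface, if the arm or the gripper's body presses on something with over 40 N, if the wrist force passes 120 N, or if a joint passes its speed limit or range.

### The arm

A 7-joint arm with a two-finger parallel gripper is mounted at the origin on the work surface. World frame = base frame: x ahead of the robot, y to its left, z up, the work surface at z = 0. Lengths are in m, angles in rad, forces in N, time in s.
With the tool pointing down it reaches from about 0.425 to 0.925 m from the base axis. Payload 6.8 kg.
Tool frame: the origin (TCP) lies between the finger pads; the fingertips stand 17 mm ahead of it and the grasp point (between the pads) lies 2 mm behind it; z points along the fingers, y is the direction in which the jaws open and shut (so a half turn about z gives the same grasp; the last joint's range is limited). The gripper opens to 85 mm and grips with 20 to 120 N. Pads are 22 mm wide; open, the fingers measure 114 mm over their backs; the gripper's body (76 mm by 85 mm) begins 54 mm behind the grasp point. The pads swing forward as they close: fully open they stand 13 mm farther back than shut.
Start: joints at [-1.415, 0.477, 0.022, 1.555, -0.011, 1.109, -0.083], TCP at [0.176, 0.652, 0.248] pointing down, gripper open.
Joint ranges: [-2.96, 2.96], [-0.34, 2.1], [-1.41, 1.46], [0.24, 2.44], [-1.37, 4.51], [0.17, 1.92], [-2.96, 2.96]. Speed limits (rad/s): [2.39, 2.39, 3.14, 3.14, 3.14, 3.14, 3.14].

### API

Orientations are given as a unit quaternion [w, x, y, z].
In Python, from station import bot gives the robot as it stands. The module is installed in compiled form; this text tells all that it offers.
- The arm moves only by the tool carry_out, never from a script. Its argument "moves" is a list of rows, each a list of 3 entries, a list of its own where there are three numbers: the turn, a rotation vector about the tool's x, y, z in degrees, then the shift along the tool's x, y, z in cm, then the finger opening in cm, from 0 to 8.54. A call has 1 to 5 rows; each row is the pose to reach, as a shift and turn from the pose commanded when the call began, along the tool's axes at that moment; what a row does not reach only later rows make up. A row lasts 1/8 s, in which the tool goes at most 62.5 mm and 10.7 degrees, less where a joint would pass 70% of its speed; a pose out of reach is approached as far as the arm can. A call with a gripper value outside its range is refused whole. The fingers move at their own pace and stop on an object; "newtons" is the grip in N (left out, the last holds). Time passes only in rows, so rows that repeat a pose let the fingers close. It gives the time, the measured TCP pose, the force and the opening at its end, in the units of the state.
- bot.get_obs(): the state, without advancing time (a new reading comes with each control period).
- bot.read_camera(name): name is "side" or "top"; returns the picture (400x640x3 uint8, red, green, blue); there is no depth.
- bot.camera_info(name): a dict with "vertical_fov" (degrees; the focal length in pixels is half the picture's height over the tangent of half this angle, whatever the lens; pixels are square), "cx", "cy" (the principal point, pixels), "k1" (the pictures are not rectified: a ray, as slopes to the right and down, at radius r is drawn at 1 + k1 r^2 times it, then the intrinsics apply), "position" and "attitude" of the camera in the world. Camera axes: x right, y up, looking along -z (the intrinsics and any distortion apply to the point x, -y, -z); pixel columns grow to the right and rows downward; lengths in m; the calibration is good to about 2 mm. A picture is of the moment at which its call begins. camera_info takes no time and is no camera call.
- bot.hand_in(): hands the job in, once; it reports no verdict.
Trained networks look in the newest picture that a camera, given by its name, has taken for a name from the list of things; names that differ only in an ending like _2 or _b are one class to them, and where a whole thing is asked for, a point or a joint stands for the part that bears it (a point fixed in the world has none). Each returns a list of dicts, best first, with "score" (0 to 1); they miss things now and then, are a little off and sometimes report something else, mostly with a low value. They report only what shows in the picture. A call takes as long as a camera call. They do not tell look-alikes from the thing itself.
- bot.silhouettes(label, camera): "region" (400x640 bool, what is visible of it) and "location" ([column, row] in pixels, amid what is visible of it).
The state is a dict: "t": time; "q": joint angles; "joint_vel": joint speeds; "joint_torque": joint torques, N m; "eef_pos": TCP position; "tool_rot": TCP orientation; "contact_force": force on the tool from outside, world axes, zero at the start; "torque": the same for the moment, N m; "gripper_width": opening from 0.0 (shut) to 1.0 (fully open).
Only numpy, scipy, OpenCV 4.12 (cv2) and the standard library are available. Lean on these libraries where they do the work, as an engineer would, in place of code of your own. Each camera call takes 0.05 s, during which the arm holds its last target. There are 200 camera calls.

## Working session

There is one attempt and no reset: what is moved stays moved. The work goes in short steps, Python scripts to look and compute and a tool call to move; the robot and the scene stay as the last step left them, time stands still between calls to the robot, and variables do not carry over. Pictures are saved under pics/ and viewed, about 12 in all and at most 16, crops included, and the job is handed in when it is done.

Besides the shell and the picture viewer there is one more tool, called after "Call:" as name(argument=value, ...), one argument or row to a line, values as JSON. carry_out: Moves the arm, as the interface text tells. Its arguments: {"type":"object","properties":{"moves":{"type":"array"},"newtons":{"type":"number"}},"required":["moves"]}

```bash
mkdir -p pics
python3 - <<'E'
from station import bot
import cv2
o=bot.get_obs(); print({k:o[k] for k in('t','eef_pos','tool_rot','contact_force','gripper_width')})
for c in('top','side'):
    print(c,bot.camera_info(c)); cv2.imwrite(f'pics/{c}0.png',bot.read_camera(c)[:,:,::-1])
E
```

```text
{'t': 0.0, 'eef_pos': array([0.17586779, 0.65112277, 0.24733184]), 'tool_rot': array([-4.80100912e-05,  1.31502960e-01,  9.91315379e-01, -8.88495817e-04]), 'contact_force': array([0.14942006, 0.23466472, 0.13812121]), 'gripper_width': 0.9995708489305144}
top {'vertical_fov': 52.254542460405276, 'cx': 319.3929897170107, 'cy': 202.90692399678576, 'k1': -0.03993227057348991, 'position': array([0.4115333 , 0.00349967, 1.37747559]), 'attitude': array([ 0.71375147,  0.03172764, -0.0207751 , -0.69937157])}
side {'vertical_fov': 48.50123999973861, 'cx': 315.13514262267256, 'cy': 200.55535445025453, 'k1': -0.09363208608558016, 'position': array([ 0.30879268, -1.06014359,  0.76541872]), 'attitude': array([ 0.87721894,  0.47466139, -0.04416096, -0.05686212])}
```

```bash
ls; python3 -c "import cv2;print(cv2.__version__)"
```

```text
pics
4.12.0
```

View pics/top0.png

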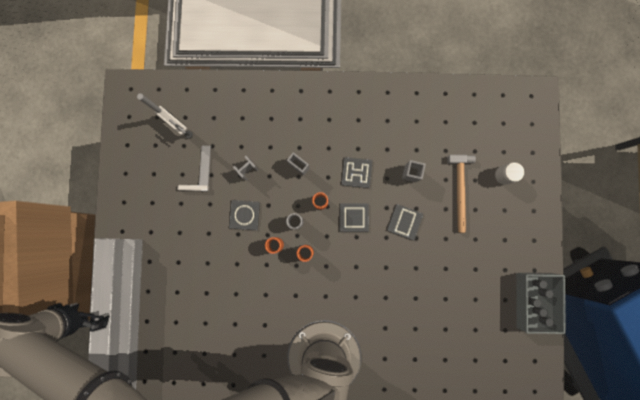

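View pics/side0.png

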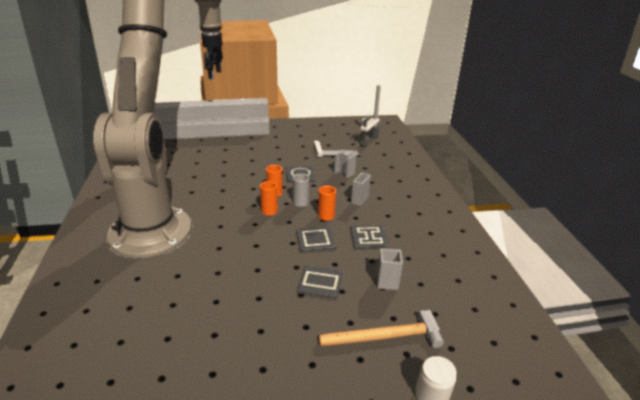

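The top view shows four plates: round (245,215), H (357,172), square (355,217) and flat (405,222). The grey sections are H (245,168), flat (298,162), round (294,221) and square (414,170), with three orange decoys around the round tube. The side view agrees.

```bash
cat > h.py <<'E'
import numpy as np, cv2
from scipy.spatial.transform import Rotation as R
from station import bot
CI={c:bot.camera_info(c) for c in('top','side')}
def proj(c,P):
    i=CI[c]; w,x,y,z=i['attitude']; p=(np.atleast_2d(P)-i['position'])@R.from_quat([x,y,z,w]).as_matrix()
    s=np.c_[p[:,0],-p[:,1]]/-p[:,2:]; s=s*(1+i['k1']*(s**2).sum(1))[:,None]
    f=200/np.tan(np.radians(i['vertical_fov']/2)); return s*f+[i['cx'],i['cy']]
def ray(c,uv,z):
    from scipy.optimize import fsolve
    return fsolve(lambda a:(proj(c,[a[0],a[1],z])[0]-uv),[.55,0])
E
python3 - <<'E'
from h import *
import pickle
H=dict(square_tube=.085,flat_tube=.08,round_tube=.09,h_section=.075)
S={}
for c in('top','side'):
    S[c,'img']=bot.read_camera(c)
    for n in['square_tube','flat_tube','round_tube','h_section','square_plate','flat_plate','round_plate','h_plate']:
        for d in bot.silhouettes(n,c):
            m=d['region'].astype(np.uint8); z=H.get(n,.012)/2
            ctr=np.array(cv2.moments(m,True)['m10'])/m.sum(),cv2.moments(m,True)['m01']/m.sum()
            S.setdefault((c,n),[]).append(d)
            print(c,n,round(d['score'],2),int(m.sum()),np.round(ctr,1),'xy',np.round(ray(c,np.array(ctr),z),4))
pickle.dump(S,open('S.pkl','wb'))
a=cv2.resize(S['top','img'][145:265,225:445],None,fx=3.6,fy=3.6,interpolation=cv2.INTER_CUBIC)
cv2.imwrite('pics/topc.png',a[:,:,::-1])
b=cv2.resize(S['side','img'][135:305,255:435],None,fx=3.4,fy=3.4,interpolation=cv2.INTER_CUBIC)
cv2.imwrite('pics/sidec.png',b[:,:,::-1])
E
```

```text
top square_tube 0.67 325 [414.1 170.7] xy [ 0.6232 -0.2851]
top flat_tube 0.56 186 [297.6 163.2] xy [0.6413 0.1002]
top round_tube 0.66 118 [293.8 220.6] xy [0.4508 0.1076]
top round_tube 0.53 154 [273.7 244.5] xy [0.3716 0.1712]
top round_tube 0.49 35 [300.5 256.1] xy [0.3359 0.0829]
top round_tube 0.47 91 [320.  197.9] xy [0.5269 0.0235]
top h_section 0.72 71 [247.3 166.3] xy [0.6286 0.268 ]
top square_plate 0.74 822 [354.2 217.1] xy [ 0.4678 -0.0923]
top flat_plate 0.94 806 [405.2 221.7] xy [ 0.4557 -0.2635]
top round_plate 0.94 808 [244.1 214.4] xy [0.4693 0.2795]
top round_plate 0.64 318 [413.6 170.8] xy [ 0.6288 -0.291 ]
top h_plate 0.74 834 [357.1 171.8] xy [ 0.6216 -0.0997]
side square_tube 0.94 922 [388.9 268.7] xy [ 0.619  -0.2837]
side flat_tube 0.74 452 [360.7 188.2] xy [0.6362 0.0959]
side round_tube 0.75 554 [269.1 197.5] xy [0.3475 0.0643]
side round_tube 0.71 563 [326.5 202.3] xy [0.5146 0.02  ]
side round_tube 0.67 501 [301.  189.3] xy [0.448  0.1005]
side round_tube 0.41 227 [330.9 150.8] xy [0.5855 0.3525]
side h_section 0.94 461 [345.1 163.1] xy [0.6214 0.2691]
side square_plate 0.58 844 [315.5 238.7] xy [ 0.4654 -0.0998]
side flat_plate 0.98 1165 [320.4 281.7] xy [ 0.4528 -0.2707]
side round_plate 0.73 286 [300.1 171.8] xy [0.4656 0.2793]
side h_plate 0.72 749 [369.3 236.3] xy [ 0.617  -0.1062]
```

View pics/topc.png

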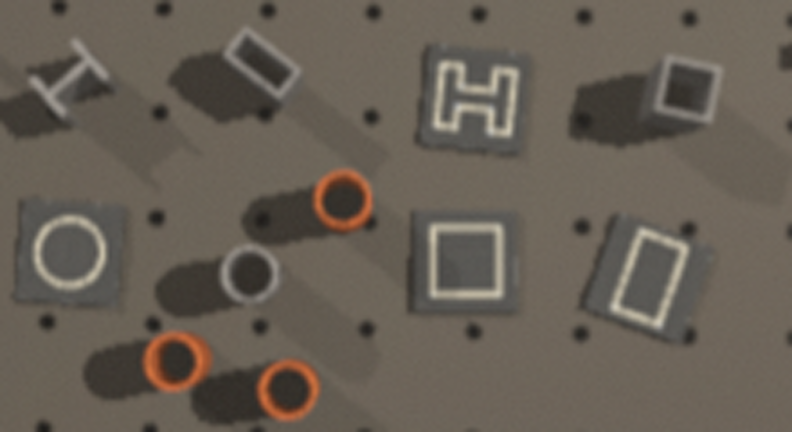

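View pics/sidec.png

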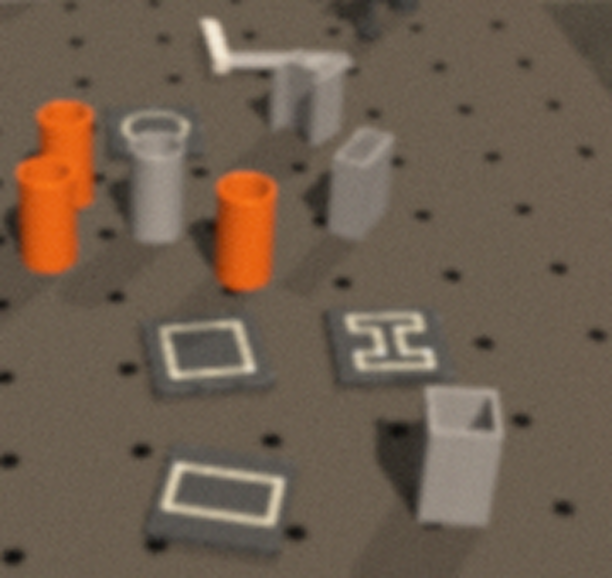

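The crops confirm the layout: white outlines are clean, section rims show up as bright rings, and all three orange decoys are separate. Next I'll fit the known outlines to the pixels in each camera.

```bash
cat > fit.py <<'E'
from h import *
from scipy.optimize import minimize
def rect(a,b): return np.array([[-a,-b],[a,-b],[a,b],[-a,b]])
def circ(r): t=np.linspace(0,2*np.pi,48,endpoint=False); return r*np.c_[np.cos(t),np.sin(t)]
def hp(o):
    q=[(23+o,28+o),(23+o,22-o),(3+o,22-o),(3+o,-22+o),(23+o,-22+o),(23+o,-28-o)]
    return np.array(q+[(-a,-b) for a,b in q])
# name: (z_mm, [(outer, inner)]) regions
M={'square_tube':(85,[(rect(25,25),rect(21,21))]),'flat_tube':(80,[(rect(32,16),rect(28,12))]),
 'round_tube':(90,[(circ(25),circ(21))]),'h_section':(75,[(hp(0),None)]),
 'square_plate':(8,[(rect(33,33),rect(29,29)),(rect(48,48),None)]),'flat_plate':(8,[(rect(40,24),rect(36,20)),(rect(48,48),None)]),
 'round_plate':(8,[(circ(33),circ(29)),(rect(48,48),None)]),'h_plate':(8,[(hp(8),hp(4)),(rect(48,48),None)])}
SS=8
def cov(c,polys,p,z,box):
    x0,y0,w,h=box; cs,sn=np.cos(p[2]),np.sin(p[2])
    im=np.zeros((h*SS,w*SS),np.float32)
    for k,poly in enumerate(polys):
        if poly is None: continue
        q=poly@np.array([[cs,sn],[-sn,cs]])/1000+p[:2]
        uv=(proj(c,np.c_[q,np.full(len(q),z)])-[x0,y0]+.5)*SS-.5
        cv2.fillPoly(im,[np.round(uv*64).astype(np.int32)],1-k,shift=6)
    return cv2.resize(cv2.GaussianBlur(im,(0,0),.7*SS),(w,h),interpolation=cv2.INTER_AREA)
def fit(img,c,n,guess,base=0.,yaws=np.radians(np.arange(-90,90,10))):
    z,regs=M[n]; z=z/1000+base; g=img.astype(np.float32).mean(2)
    u,v=proj(c,[guess[0],guess[1],z])[0]; r=20 if c=='top' else 26
    if 'plate' not in n: r=13 if c=='top' else 18
    box=(int(u)-r,int(v)-r,2*r+1,2*r+1); pt=g[box[1]:box[1]+box[3],box[0]:box[0]+box[2]]
    def cost(p):
        A=[cov(c,a,p,z,box) for a in regs]
        if 'plate' not in n and regs[0][1] is not None: A.append(cov(c,[regs[0][1]],p,z,box))
        A=np.stack([a.ravel() for a in A]+[np.ones(pt.size)],1)
        k,*_=np.linalg.lstsq(A,pt.ravel(),rcond=None); e=np.abs(A@k-pt.ravel()); e=np.minimum(e,30)
        return (e**2).mean()+(1e4 if k[0]<5 else 0)
    res=[]
    for dx in(-.006,.0,.006):
        for dy in(-.006,0,.006):
            for y in (yaws if 'round_tube'!=n else [0]): res.append((cost([guess[0]+dx,guess[1]+dy,y]),guess[0]+dx,guess[1]+dy,y))
    res.sort(); best=None
    for s in res[:4]:
        s0=np.array(s[1:]); sim=s0+np.array([[0,0,0],[.004,0,0],[0,.004,0],[0,0,.15]])
        o=minimize(cost,s0,method='Nelder-Mead',options=dict(initial_simplex=sim,xatol=5e-5,fatol=1e-3))
        if best is None or o.fun<best.fun: best=o
    return np.r_[best.x[:2],np.degrees(best.x[2]),best.fun]
E
python3 - <<'E'
from fit import *
import pickle
S=pickle.load(open('S.pkl','rb'))
G={'square_tube':(.621,-.285),'flat_tube':(.639,.098),'round_tube':(.449,.104),'h_section':(.622,.268),'square_plate':(.467,-.095),'flat_plate':(.455,-.266),'round_plate':(.468,.279),'h_plate':(.62,-.102)}
for n in G:
    for c in('top','side'): print(n,c,np.round(fit(S[c,'img'],c,n,G[n]),4))
E
```

```text
square_tube top [  0.6221  -0.2813 -10.1554 191.0263]
square_tube side [ 6.189000e-01 -2.866000e-01 -1.187100e+01  3.688033e+02]
flat_tube top [6.392000e-01 9.760000e-02 5.290380e+01 2.680297e+02]
flat_tube side [6.344000e-01 8.940000e-02 5.367350e+01 2.230301e+02]
round_tube top [4.496000e-01 1.029000e-01 5.866400e+00 2.528659e+02]
round_tube side [4.462000e-01 9.550000e-02 2.558800e+00 2.581074e+02]
h_section top [  0.6229   0.2721  43.704  215.249 ]
h_section side [6.206000e-01 2.659000e-01 4.218770e+01 3.311717e+02]
square_plate top [  0.468   -0.0913 -89.0513  67.7217]
square_plate side [  0.4651  -0.0951 -88.9066  91.7217]
flat_plate top [  0.4557  -0.2626 -19.1684  86.7446]
flat_plate side [  0.4533  -0.2658 -18.889   92.2268]
round_plate top [  0.4685   0.2798 -88.7799  33.2143]
round_plate side [  0.4655   0.2731   1.0969 249.8426]
h_plate top [ 0.6207 -0.098  -5.0777 48.7777]
h_plate side [ 6.177000e-01 -1.015000e-01 -5.036800e+00  1.466087e+02]
```

The two cameras differ by a steady (3, 3.5) mm or so. I'll start between them, squeeze the H-section along both axes so its true position is known, then use that to get the camera bias. Planner helper:

```bash
cat > go.py <<'E'
import sys
from h import *
def delta(x,y,z,a,o=None):
    o=o or bot.get_obs(); w,i,j,k=o['tool_rot']; Rc=R.from_quat([i,j,k,w])
    a=np.radians(a); Y=np.array([np.cos(a),np.sin(a),0]); Z=np.array([0,0,-1.]); Rt=R.from_matrix(np.c_[np.cross(Y,Z),Y,Z])
    return np.degrees((Rc.inv()*Rt).as_rotvec()),Rc.inv().apply(np.array([x,y,z])-o['eef_pos'])*100
if __name__=='__main__':
    o=bot.get_obs(); m=R.from_quat(np.roll(o['tool_rot'],-1)).as_matrix()
    print('t',round(o['t'],2),'pos',np.round(o['eef_pos'],4),'jaw',round(float(np.degrees(np.arctan2(m[1,1],m[0,1]))),1),'F',np.round(o['contact_force'],1),'w',round(o['gripper_width']*85.4,1))
    for s in sys.argv[1:]:
        t,d=delta(*map(float,s.split(','))); print(s,'turn',np.round(t,1),'cm',np.round(d,2))
E
python3 go.py .6214,.2704,.2,43.7
```

```text
t 1.0 pos [0.176  0.6517 0.2483] jaw 74.9 F [-0.4  0.3  0.3] w 85.2
.6214,.2704,.2,43.7 turn [ 0.  -0.  31.2] cm [-52.95 -25.19   4.83]
```

Call:
carry_out(
  moves=[
    [[0,0,31.2],[-26.5,-12.6,2.4],8.5],
    [[0,0,31.2],[-26.5,-12.6,2.4],8.5],
    [[0,0,31.2],[-26.5,-12.6,2.4],8.5],
    [[0,0,31.2],[-26.5,-12.6,2.4],8.5],
    [[0,0,31.2],[-26.5,-12.6,2.4],8.5],
  ],
  newtons=40,
)

```text
t: 1.62
eef_pos: [0.4015, 0.4584, 0.2244]
tool_rot: [0.0, 0.395, 0.919, 0.0]
contact_force: [-0.0, 0.1, 0.5]
gripper_width: 0.995
```

```bash
python3 go.py .6214,.2704,.2,43.7
```

```text
t 1.62 pos [0.4015 0.4584 0.2244] jaw 43.5 F [-0.   0.1  0.5] w 85.0
.6214,.2704,.2,43.7 turn [ 0.   0.  -0.2] cm [-28.78   3.     2.47]
```

Call:
carry_out(
  moves=[
    [[0,0,0],[-28.8,3.0,2.5],8.5],
    [[0,0,0],[-28.8,3.0,2.5],8.5],
    [[0,0,0],[-28.8,3.0,2.5],8.5],
    [[0,0,0],[-28.8,3.0,2.5],8.5],
    [[0,0,0],[-28.8,3.0,2.5],8.5],
  ],
)

```text
t: 2.25
eef_pos: [0.622, 0.27, 0.1992]
tool_rot: [0.001, 0.395, 0.919, -0.0]
contact_force: [-0.3, 0.8, 0.5]
gripper_width: 0.995
```

```bash
python3 go.py .6214,.2704,.05,43.7
```

```text
t 2.25 pos [0.622  0.27   0.1992] jaw 43.5 F [-0.3  0.8  0.5] w 85.0
.6214,.2704,.05,43.7 turn [-0.   0.1 -0.2] cm [ 9.000e-02 -1.000e-02  1.492e+01]
```

Call:
carry_out(
  moves=[
    [[0,0,-0.2],[0.1,0,6],8.5],
    [[0,0,-0.2],[0.1,0,11],8.5],
    [[0,0,-0.2],[0.1,0,14],8.5],
    [[0,0,-0.2],[0.1,0,14.9],8.5],
    [[0,0,-0.2],[0.1,0,14.9],6],
  ],
  newtons=20,
)

```text
t: 2.88
eef_pos: [0.6192, 0.2742, 0.0506]
tool_rot: [0.0, 0.392, 0.92, 0.0]
contact_force: [0.9, -0.6, 0.0]
gripper_width: 0.814
```

Call:
carry_out(
  moves=[
    [[0,0,0],[0,0,0],5],
    [[0,0,0],[0,0,0],4.5],
    [[0,0,0],[0,0,0],4.2],
    [[0,0,0],[0,0,0],4.2],
    [[0,0,0],[0,0,0],4.2],
  ],
)

```text
t: 3.5
eef_pos: [0.6189, 0.2741, 0.0504]
tool_rot: [0.0, 0.392, 0.92, 0.0]
contact_force: [-0.9, -0.5, -0.4]
gripper_width: 0.488
```

Two lessons so far. The pose must settle before I read it. Also, along this axis the pads pass between the flanges, so they would close on the web, which still centres it. I'll correct the position and close gently on the web.

```bash
python3 go.py .6214,.2704,.05,43.7
```

```text
t 3.5 pos [0.6189 0.2741 0.0504] jaw 43.9 F [-0.9 -0.5 -0.4] w 41.7
.6214,.2704,.05,43.7 turn [ 0.  -0.   0.2] cm [-0.44 -0.08  0.04]
```

Call:
carry_out(
  moves=[
    [[0,0,0.2],[-0.44,-0.08,0],4.2],
    [[0,0,0.2],[-0.44,-0.08,0],3],
    [[0,0,0.2],[-0.44,-0.08,0],2],
    [[0,0,0.2],[-0.44,-0.08,0],1.2],
    [[0,0,0.2],[-0.44,-0.08,0],0.7],
  ],
)

```text
t: 4.12
eef_pos: [0.6214, 0.2706, 0.0503]
tool_rot: [0.0, 0.393, 0.919, 0.0]
contact_force: [1.4, -0.6, -1.0]
gripper_width: 0.088
```

Call:
carry_out(
  moves=[
    [[0,0,0],[0,0,0],0.4],
    [[0,0,0],[0,0,0],0.3],
    [[0,0,0],[0,0,0],0.3],
  ],
)

```text
t: 4.5
eef_pos: [0.6214, 0.2706, 0.0503]
tool_rot: [0.0, 0.393, 0.919, 0.0]
contact_force: [0.7, 0.9, -1.1]
gripper_width: 0.069
```

```bash
python3 go.py
python3 - <<'E'
from h import *
i=bot.read_camera('side'); u,v=proj('side',[.62,.27,.06])[0].astype(int)
cv2.imwrite('pics/s1.png',cv2.resize(i[v-50:v+50,u-60:u+60],None,fx=5,fy=5,interpolation=cv2.INTER_CUBIC)[:,:,::-1])
E
```

```text
t 4.5 pos [0.6214 0.2706 0.0503] jaw 43.7 F [ 0.7  0.9 -1.1] w 5.9
```

View pics/s1.png

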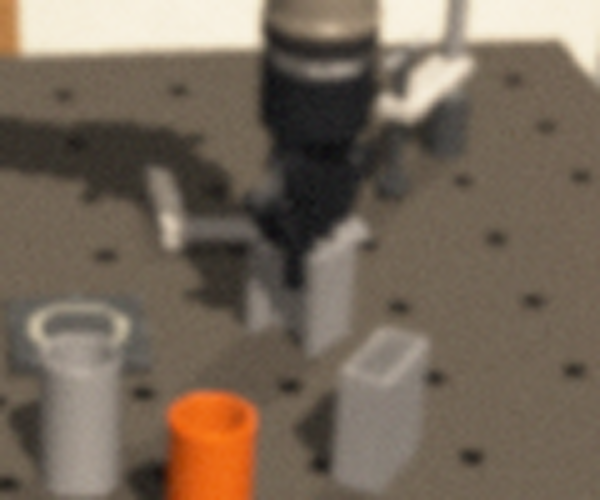

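The grip reads 5.9 mm, which matches the 6 mm web, so the width reading is true and x is centred. Next: open, rise, turn 90° and squeeze the flanges.

Call:
carry_out(
  moves=[
    [[0,0,0],[0,0,0],8.5],
    [[0,0,0],[0,0,0],8.5],
    [[0,0,0],[0,0,0],8.5],
    [[0,0,0],[0,0,-6],8.5],
    [[0,0,-10],[0,0,-6],8.5],
  ],
)

```text
t: 5.18
eef_pos: [0.6245, 0.2714, 0.1151]
tool_rot: [0.003, 0.31, 0.951, 0.003]
contact_force: [0.1, -0.4, -0.6]
gripper_width: 0.999
```

Call:
carry_out(
  moves=[
    [[0,0,-45],[0,0,0],8.5],
    [[0,0,-45],[0,0,0],8.5],
    [[0,0,-45],[0,0,0],8.5],
    [[0,0,-45],[0,0,0],8.5],
    [[0,0,-45],[0,0,0],8.5],
  ],
)

```text
t: 5.8
eef_pos: [0.6214, 0.2701, 0.1103]
tool_rot: [-0.0, -0.076, 0.997, 0.0]
contact_force: [-0.5, 0.9, -0.8]
gripper_width: 0.994
```

Call:
carry_out(
  moves=[
    [[0,0,-35],[0,0,0],8.5],
    [[0,0,-35],[0,0,0],8.5],
    [[0,0,-35],[0,0,0],8.5],
    [[0,0,-35],[0,0,0],8.5],
    [[0,0,-35],[0,0,0],8.5],
  ],
)

```text
t: 6.42
eef_pos: [0.6214, 0.2701, 0.1102]
tool_rot: [-0.0, -0.371, 0.929, 0.0]
contact_force: [-0.1, -0.7, -0.6]
gripper_width: 0.996
```

```bash
python3 go.py .6214,.2706,.05,133.7
```

```text
t 6.42 pos [0.6214 0.2701 0.1102] jaw 133.5 F [-0.1 -0.7 -0.6] w 85.0
.6214,.2706,.05,133.7 turn [ 0.  -0.  -0.2] cm [-0.03  0.03  6.02]
```

Call:
carry_out(
  moves=[
    [[0,0,-0.2],[0,0,3.5],8.5],
    [[0,0,-0.2],[0,0,6],8.5],
    [[0,0,-0.2],[0,0,6],7],
    [[0,0,-0.2],[0,0,6],6.2],
    [[0,0,-0.2],[0,0,6],5.8],
  ],
  newtons=60,
)

```text
t: 7.05
eef_pos: [0.6216, 0.2717, 0.0518]
tool_rot: [0.001, -0.374, 0.928, 0.001]
contact_force: [-2.1, 2.1, 1.5]
gripper_width: 0.682
```

Call:
carry_out(
  moves=[
    [[0,0,0],[0,0,0],5.5],
    [[0,0,0],[0,0,0],5.0],
    [[0,0,0],[0,0,0],5.0],
    [[0,0,0],[0,0,0],5.0],
  ],
)

```text
t: 7.55
eef_pos: [0.6215, 0.2718, 0.052]
tool_rot: [0.001, -0.374, 0.927, 0.001]
contact_force: [-5.3, 2.3, 6.8]
gripper_width: 0.647
```

```bash
python3 go.py .6214,.2704,.19,133.7 .6192,-.0997,.19,84.9
```

```text
t 7.55 pos [0.6215 0.2718 0.052 ] jaw 133.9 F [-5.3  2.3  6.8] w 55.3
.6214,.2704,.19,133.7 turn [0.  0.1 0.2] cm [  0.08  -0.09 -13.8 ]
.6192,-.0997,.19,84.9 turn [ 0.1  0.1 49. ] cm [ 25.91 -26.6  -13.87]
```

Call:
carry_out(
  moves=[
    [[0,0,0],[0,0,-2],5.0],
    [[0,0,0],[0,0,-7],5.0],
    [[0,0,5],[0,0,-12],5.0],
    [[0,0,12],[3,-3,-13.9],5.0],
    [[0,0,20],[7,-7,-13.9],5.0],
  ],
)

```text
t: 8.18
eef_pos: [0.6207, 0.1719, 0.1927]
tool_rot: [0.003, -0.206, 0.979, 0.001]
contact_force: [1.1, -1.2, -5.6]
gripper_width: 0.647
```

```bash
python3 go.py .6192,-.0997,.19,84.9
```

```text
t 8.18 pos [0.6207 0.1719 0.1927] jaw 113.8 F [ 1.1 -1.2 -5.6] w 55.2
.6192,-.0997,.19,84.9 turn [ 0.1  0.3 28.9] cm [ 11.09 -24.79   0.21]
```

Lifted with the width unchanged. Travelling to the H plate.

Call:
carry_out(
  moves=[
    [[0,0,29],[11.1,-24.8,0.2],5.0],
    [[0,0,29],[11.1,-24.8,0.2],5.0],
    [[0,0,29],[11.1,-24.8,0.2],5.0],
    [[0,0,29],[11.1,-24.8,0.2],5.0],
    [[0,0,29],[11.1,-24.8,0.2],5.0],
  ],
)

```text
t: 8.8
eef_pos: [0.6171, -0.1074, 0.1882]
tool_rot: [0.0, 0.049, 0.999, -0.002]
contact_force: [0.5, -0.3, -4.7]
gripper_width: 0.645
```

Call:
carry_out(
  moves=[
    [[0,0,0],[0,0,4],5.0],
    [[0,0,0],[0,0,4],5.0],
    [[0,0,0],[0,0,4],5.0],
  ],
)

```text
t: 9.18
eef_pos: [0.6189, -0.0997, 0.1484]
tool_rot: [0.0, 0.044, 0.999, 0.0]
contact_force: [0.9, 0.0, -4.2]
gripper_width: 0.645
```

```bash
python3 go.py .6192,-.0997,.07,84.9
```

```text
t 9.18 pos [ 0.6189 -0.0997  0.1484] jaw 84.9 F [ 0.9  0.  -4.2] w 55.1
.6192,-.0997,.07,84.9 turn [0. 0. 0.] cm [-0.02 -0.    7.84]
```

Call:
carry_out(
  moves=[
    [[0,0,0],[0,0,4],5.0],
    [[0,0,0],[0,0,6.5],5.0],
    [[0,0,0],[0,0,7.8],5.0],
    [[0,0,0],[0,0,8.3],5.0],
    [[0,0,0],[0,0,8.5],5.0],
  ],
)

```text
t: 9.8
eef_pos: [0.6193, -0.1003, 0.0633]
tool_rot: [0.001, 0.045, 0.999, -0.0]
contact_force: [-0.6, -0.8, -4.4]
gripper_width: 0.649
```

Call:
carry_out(
  moves=[
    [[0,0,0],[0,0,0.1],5.0],
    [[0,0,0],[0,0,0.2],5.0],
    [[0,0,0],[0,0,0.2],5.0],
  ],
)

```text
t: 10.18
eef_pos: [0.6185, -0.1003, 0.0605]
tool_rot: [0.0, 0.045, 0.999, 0.0]
contact_force: [-1.1, 0.4, -4.8]
gripper_width: 0.645
```

Still carrying the weight (-4.8 N), so I'll go down in small steps.

Call:
carry_out(
  moves=[
    [[0,0,0],[0,0,0.05],5.0],
    [[0,0,0],[0,0,0.1],5.0],
    [[0,0,0],[0,0,0.1],5.0],
  ],
)

```text
t: 10.55
eef_pos: [0.6185, -0.1003, 0.06]
tool_rot: [0.0, 0.045, 0.999, 0.0]
contact_force: [-3.7, 0.7, 6.1]
gripper_width: 0.647
```

Call:
carry_out(
  moves=[
    [[0,0,0],[0,0,0.05],5.0],
    [[0,0,0],[0,0,0.1],5.0],
    [[0,0,0],[0,0,0.1],5.0],
  ],
)

```text
t: 10.92
eef_pos: [0.6186, -0.1004, 0.06]
tool_rot: [0.0, 0.045, 0.999, 0.0]
contact_force: [-6.2, 1.0, 14.6]
gripper_width: 0.65
```

Contact came at 0.060 m, as predicted. Release, rise, and move towards the square tube.

Call:
carry_out(
  moves=[
    [[0,0,0],[0,0,-0.1],7.5],
    [[0,0,0],[0,0,-0.1],7.5],
    [[0,0,0],[0,0,-0.1],7.5],
    [[0,0,0],[0,0,-5],7.5],
    [[0,0,0],[0,0,-11],7.5],
  ],
)

```text
t: 11.55
eef_pos: [0.6174, -0.1001, 0.168]
tool_rot: [-0.002, 0.045, 0.999, 0.0]
contact_force: [0.7, 0.5, 0.7]
gripper_width: 0.879
```

```bash
python3 go.py .6206,-.283,.18,79.5
```

```text
t 11.55 pos [ 0.6174 -0.1001  0.168 ] jaw 84.9 F [0.7 0.5 0.7] w 75.1
.6206,-.283,.18,79.5 turn [-0.  -0.2  5.4] cm [ -1.94 -18.18  -1.2 ]
```

Call:
carry_out(
  moves=[
    [[0,0,5.4],[-1.9,-18.2,-1.2],8.5],
    [[0,0,5.4],[-1.9,-18.2,-1.2],8.5],
    [[0,0,5.4],[-1.9,-18.2,-1.2],8.5],
    [[0,0,5.4],[-1.9,-18.2,-1.2],8.5],
    [[0,0,5.4],[-1.9,-18.2,-1.2],8.5],
  ],
)

```text
t: 12.18
eef_pos: [0.621, -0.2828, 0.1798]
tool_rot: [-0.0, 0.092, 0.996, 0.0]
contact_force: [0.7, 0.4, -0.0]
gripper_width: 0.998
```

```bash
python3 go.py .6206,-.283,.055,79.5
python3 - <<'E'
from fit import *
t=bot.read_camera('top'); s=bot.read_camera('side')
for c,i in(('top',t),('side',s)):
    print(c,np.round(fit(i,c,'h_section',(.619,-.1),.008,np.radians([-15,-5,5])),4))
cv2.imwrite('pics/h1.png',np.hstack([cv2.resize(t[150:195,330:390],(400,300),interpolation=cv2.INTER_CUBIC),cv2.resize(s[190:256,330:418],(400,300),interpolation=cv2.INTER_CUBIC)])[:,:,::-1])
E
```

```text
t 12.18 pos [ 0.621  -0.2828  0.1798] jaw 79.5 F [ 0.7  0.4 -0. ] w 85.3
.6206,-.283,.055,79.5 turn [ 0. -0. -0.] cm [ 0.03 -0.03 12.48]
top [ 6.298000e-01 -1.033000e-01  1.225130e+01  3.021431e+02]
side [ 6.293000e-01 -1.053000e-01 -1.138060e+01  3.390054e+02]
```

View pics/h1.png

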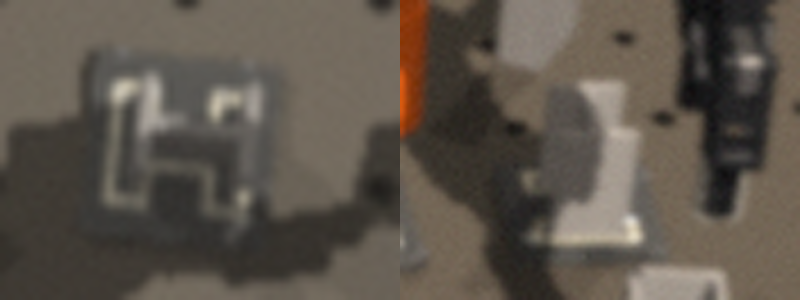

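The H stands upright on its plate, but the arm's shadow spoils the fit, so I'll check it later. Now the square tube.

Call:
carry_out(
  moves=[
    [[0,0,0],[0,0,5],8.5],
    [[0,0,0],[0,0,9],8.5],
    [[0,0,0],[0,0,11.5],8.5],
    [[0,0,0],[0,0,12.5],8.5],
    [[0,0,0],[0,0,12.5],6.5],
  ],
  newtons=60,
)

```text
t: 12.9
eef_pos: [0.6213, -0.2822, 0.0552]
tool_rot: [-0.0, 0.091, 0.996, 0.0]
contact_force: [0.2, -0.9, 0.2]
gripper_width: 0.813
```

Call:
carry_out(
  moves=[
    [[0,0,0],[0,0,0],5.8],
    [[0,0,0],[0,0,0],5.2],
    [[0,0,0],[0,0,0],4.7],
    [[0,0,0],[0,0,0],4.4],
    [[0,0,0],[0,0,0],4.4],
  ],
)

```text
t: 13.52
eef_pos: [0.6223, -0.2827, 0.0568]
tool_rot: [0.001, 0.091, 0.996, 0.0]
contact_force: [-0.0, 2.9, 6.4]
gripper_width: 0.58
```

```bash
python3 go.py .4665,-.093,.19,90.9
```

```text
t 13.53 pos [ 0.6223 -0.2827  0.0568] jaw 79.5 F [-0.   2.9  6.4] w 49.5
.4665,-.093,.19,90.9 turn [  0.    0.1 -11.4] cm [ 18.74  15.83 -13.35]
```

Call:
carry_out(
  moves=[
    [[0,0,0],[0,0,-2],4.4],
    [[0,0,0],[0,0,-7],4.4],
    [[0,0,-3],[0,0,-12],4.4],
    [[0,0,-8],[3,2.5,-13.4],4.4],
    [[0,0,-11.4],[7,6,-13.4],4.4],
  ],
)

```text
t: 14.15
eef_pos: [0.5633, -0.2129, 0.1919]
tool_rot: [0.002, -0.007, 1.0, -0.001]
contact_force: [-0.2, 1.3, -4.7]
gripper_width: 0.573
```

Call:
carry_out(
  moves=[
    [[0,0,0],[0,0,0],4.4],
    [[0,0,0],[0,0,0],4.4],
  ],
)

```text
t: 14.4
eef_pos: [0.5631, -0.2122, 0.1901]
tool_rot: [0.0, -0.007, 1.0, -0.0]
contact_force: [0.5, -0.5, -3.2]
gripper_width: 0.582
```

```bash
python3 go.py .4665,-.093,.1,90.9
```

```text
t 14.4 pos [ 0.5631 -0.2122  0.1901] jaw 90.8 F [ 0.5 -0.5 -3.2] w 49.7
.4665,-.093,.1,90.9 turn [-0.1  0.  -0.1] cm [ 9.49 12.07  8.99]
```

Call:
carry_out(
  moves=[
    [[0,0,0],[5,6.3,0],4.4],
    [[0,0,0],[9.5,12.1,0],4.4],
    [[0,0,0],[9.5,12.1,3],4.4],
    [[0,0,0],[9.5,12.1,7],4.4],
    [[0,0,0],[9.5,12.1,9],4.4],
  ],
)

```text
t: 15.02
eef_pos: [0.4664, -0.0928, 0.0981]
tool_rot: [-0.0, -0.007, 1.0, -0.0]
contact_force: [-0.3, -0.5, -4.3]
gripper_width: 0.578
```

Call:
carry_out(
  moves=[
    [[0,0,0],[0,0,0],4.4],
    [[0,0,0],[0,0,1],4.4],
    [[0,0,0],[0,0,2],4.4],
  ],
)

```text
t: 15.4
eef_pos: [0.4674, -0.0924, 0.0796]
tool_rot: [0.001, -0.007, 1.0, -0.0]
contact_force: [-0.4, 0.3, -4.1]
gripper_width: 0.577
```

```bash
python3 go.py .4665,-.093,.0645,90.9
```

```text
t 15.4 pos [ 0.4674 -0.0924  0.0796] jaw 90.8 F [-0.4  0.3 -4.1] w 49.3
.4665,-.093,.0645,90.9 turn [-0.   0.1 -0.1] cm [ 0.09 -0.06  1.51]
```

Call:
carry_out(
  moves=[
    [[0,0,0],[0,0,0.8],4.4],
    [[0,0,0],[0,0,1.2],4.4],
    [[0,0,0],[0,0,1.4],4.4],
    [[0,0,0],[0,0,1.5],4.4],
    [[0,0,0],[0,0,1.5],4.4],
  ],
)

```text
t: 16.02
eef_pos: [0.4664, -0.092, 0.0648]
tool_rot: [0.0, -0.008, 1.0, 0.0]
contact_force: [-3.6, 0.9, 3.4]
gripper_width: 0.58
```

Call:
carry_out(
  moves=[
    [[0,0,0],[0,0,0.05],4.4],
    [[0,0,0],[0,0,0.05],4.4],
  ],
)

```text
t: 16.27
eef_pos: [0.4664, -0.092, 0.0647]
tool_rot: [0.0, -0.008, 1.0, 0.0]
contact_force: [-4.8, 0.7, 11.2]
gripper_width: 0.58
```

Square tube seated. Release, rise, and go to the grey round tube with the jaw at 74° to clear the decoys.

Call:
carry_out(
  moves=[
    [[0,0,0],[0,0,-0.1],7.5],
    [[0,0,0],[0,0,-0.1],7.5],
    [[0,0,0],[0,0,-0.1],7.5],
    [[0,0,0],[0,0,-5],7.5],
    [[0,0,0],[0,0,-11],7.5],
  ],
)

```text
t: 16.9
eef_pos: [0.4654, -0.0919, 0.174]
tool_rot: [-0.002, -0.008, 1.0, 0.0]
contact_force: [1.7, -0.4, 0.2]
gripper_width: 0.878
```

Call:
carry_out(
  moves=[
    [[0,0,0],[0,0,-2],7.5],
    [[0,0,0],[0,0,-2],7.5],
  ],
)

```text
t: 17.15
eef_pos: [0.4675, -0.0921, 0.1953]
tool_rot: [0.002, -0.008, 1.0, -0.0]
contact_force: [-0.3, -0.3, -0.3]
gripper_width: 0.874
```

```bash
python3 go.py .448,.101,.19,74
```

```text
t 17.15 pos [ 0.4675 -0.0921  0.1953] jaw 90.9 F [-0.3 -0.3 -0.3] w 74.6
.448,.101,.19,74 turn [ 0.   0.2 16.9] cm [ 1.65 19.34  0.52]
```

Call:
carry_out(
  moves=[
    [[0,0,17],[1.7,19.3,0.5],8],
    [[0,0,17],[1.7,19.3,0.5],8],
    [[0,0,17],[1.7,19.3,0.5],8],
    [[0,0,17],[1.7,19.3,0.5],8],
    [[0,0,17],[1.7,19.3,0.5],8],
  ],
)

```text
t: 17.77
eef_pos: [0.4453, 0.1019, 0.1873]
tool_rot: [-0.001, 0.138, 0.99, -0.0]
contact_force: [-0.3, -1.3, 0.5]
gripper_width: 0.936
```

```bash
python3 go.py .448,.101,.058,74
python3 - <<'E'
from fit import *
for c in('top','side'):
    i=bot.read_camera(c); cv2.imwrite(f'pics/{c}2.png',i[:,:,::-1])
    print(c,np.round(fit(i,c,'h_section',(.620,-.099),.008,np.radians([-10,-5,0])),4),np.round(fit(i,c,'square_tube',(.4675,-.092),.008,np.radians([-5,0,5])),4))
t=cv2.imread('pics/top2.png')
cv2.imwrite('pics/t2.png',cv2.resize(t[150:245,320:445],(750,570),interpolation=cv2.INTER_CUBIC))
E
```

```text
t 17.77 pos [0.4453 0.1019 0.1873] jaw 74.1 F [-0.3 -1.3  0.5] w 79.9
.448,.101,.058,74 turn [-0.1 -0.1  0.1] cm [-0.31  0.   12.93]
top [ 6.212000e-01 -1.008000e-01 -5.195300e+00  2.479173e+02] [ 4.654000e-01 -9.230000e-02 -5.458000e-01  2.156253e+02]
side [ 6.180000e-01 -1.084000e-01 -4.811200e+00  3.499454e+02] [ 4.644000e-01 -1.025000e-01  2.676100e+00  4.064478e+02]
```

View pics/t2.png

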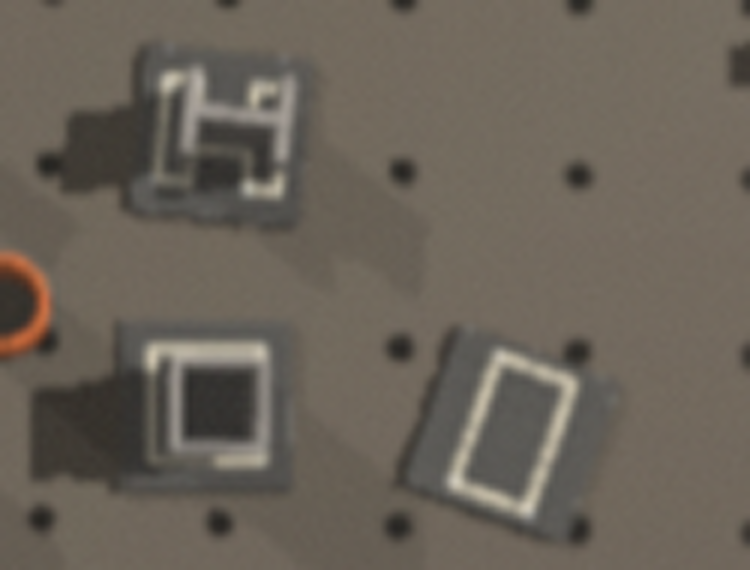

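In the top view the tubes sit on their plates but off centre. Against the plate fits, the H is 2.8 mm towards -y and the square 2.6 mm towards -x and 1 mm towards -y. So the top camera is nearly right in y, with robot = top + (-1.5, +0.4) mm. I'll use that from here and nudge both later. Now the round tube.

Call:
carry_out(
  moves=[
    [[0,0,0],[-0.3,0.2,5],8.5],
    [[0,0,0],[-0.3,0.2,9],8.5],
    [[0,0,0],[-0.3,0.2,11.5],8.5],
    [[0,0,0],[-0.3,0.2,12.9],8.5],
    [[0,0,0],[-0.3,0.2,12.9],8.5],
  ],
)

```text
t: 18.5
eef_pos: [0.4495, 0.1007, 0.0592]
tool_rot: [-0.001, 0.141, 0.99, -0.001]
contact_force: [0.3, -0.5, 0.3]
gripper_width: 1.001
```

```bash
python3 go.py .448,.1033,.058,74
```

```text
t 18.5 pos [0.4495 0.1007 0.0592] jaw 73.8 F [ 0.3 -0.5  0.3] w 85.5
.448,.1033,.058,74 turn [-0.1 -0.1 -0.2] cm [0.22 0.21 0.12]
```

Call:
carry_out(
  moves=[
    [[0,0,0],[0.22,0.21,0.1],8],
    [[0,0,0],[0.22,0.21,0.1],7],
    [[0,0,0],[0.22,0.21,0.1],6],
    [[0,0,0],[0.22,0.21,0.1],5.4],
    [[0,0,0],[0.22,0.21,0.1],5],
  ],
)

```text
t: 19.12
eef_pos: [0.4483, 0.1042, 0.0589]
tool_rot: [0.0, 0.14, 0.99, -0.0]
contact_force: [-0.4, -0.3, 0.6]
gripper_width: 0.586
```

Call:
carry_out(
  moves=[
    [[0,0,0],[0,0,0],4.6],
    [[0,0,0],[0,0,0],4.4],
    [[0,0,0],[0,0,0],4.4],
  ],
)

```text
t: 19.5
eef_pos: [0.4483, 0.1041, 0.0592]
tool_rot: [-0.0, 0.14, 0.99, -0.0]
contact_force: [-1.4, -2.0, 7.1]
gripper_width: 0.564
```

```bash
python3 go.py .467,.2802,.19,74
```

```text
t 19.5 pos [0.4483 0.1041 0.0592] jaw 73.9 F [-1.4 -2.   7.1] w 48.2
.467,.2802,.19,74 turn [-0.   0.  -0.1] cm [  3.1   17.43 -13.09]
```

Call:
carry_out(
  moves=[
    [[0,0,0],[0,0,-2],4.4],
    [[0,0,0],[0,0,-7],4.4],
    [[0,0,0],[0,0,-12],4.4],
    [[0,0,0],[1,4,-13],4.4],
    [[0,0,0],[2,10,-13],4.4],
  ],
)

```text
t: 20.12
eef_pos: [0.4572, 0.2051, 0.1896]
tool_rot: [0.001, 0.142, 0.99, -0.0]
contact_force: [1.1, -0.2, -4.3]
gripper_width: 0.561
```

Call:
carry_out(
  moves=[
    [[0,0,0],[1.1,5,0],4.4],
    [[0,0,0],[1.1,7.4,0],4.4],
    [[0,0,0],[1.1,7.4,4],4.4],
    [[0,0,0],[1.1,7.4,8],4.4],
    [[0,0,0],[1.1,7.4,9.5],4.4],
  ],
)

```text
t: 20.75
eef_pos: [0.4646, 0.2787, 0.0909]
tool_rot: [-0.002, 0.14, 0.99, -0.002]
contact_force: [-0.1, 0.8, -4.9]
gripper_width: 0.57
```

Call:
carry_out(
  moves=[
    [[0,0,0],[0,0,0.5],4.4],
    [[0,0,0],[0,0,0.5],4.4],
  ],
)

```text
t: 21.0
eef_pos: [0.4673, 0.2805, 0.0896]
tool_rot: [0.0, 0.14, 0.99, 0.0]
contact_force: [-0.3, 0.3, -4.6]
gripper_width: 0.563
```

```bash
python3 go.py .467,.2802,.0672,74
```

```text
t 21.0 pos [0.4673 0.2805 0.0896] jaw 73.9 F [-0.3  0.3 -4.6] w 48.1
.467,.2802,.0672,74 turn [ 0.1  0.  -0.1] cm [ 0.03 -0.04  2.24]
```

Call:
carry_out(
  moves=[
    [[0,0,0],[0,0,1.2],4.4],
    [[0,0,0],[0,0,1.8],4.4],
    [[0,0,0],[0,0,2.1],4.4],
    [[0,0,0],[0,0,2.2],4.4],
    [[0,0,0],[0,0,2.25],4.4],
  ],
)

```text
t: 21.62
eef_pos: [0.4667, 0.2801, 0.0672]
tool_rot: [-0.0, 0.14, 0.99, -0.0]
contact_force: [-3.8, -3.3, 10.4]
gripper_width: 0.563
```

Call:
carry_out(
  moves=[
    [[0,0,0],[0,0,0.05],4.4],
    [[0,0,0],[0,0,0.05],4.4],
  ],
)

```text
t: 21.88
eef_pos: [0.4667, 0.2801, 0.0672]
tool_rot: [0.0, 0.14, 0.99, -0.0]
contact_force: [-4.7, -3.8, 11.4]
gripper_width: 0.568
```

Seated. Release, rise, then to the flat tube.

Call:
carry_out(
  moves=[
    [[0,0,0],[0,0,0],7.5],
    [[0,0,0],[0,0,0],7.5],
    [[0,0,0],[0,0,0],7.5],
    [[0,0,0],[0,0,-5],7.5],
    [[0,0,0],[0,0,-11],7.5],
  ],
)

```text
t: 22.5
eef_pos: [0.4661, 0.2798, 0.176]
tool_rot: [-0.001, 0.14, 0.99, -0.001]
contact_force: [1.2, 0.3, 1.2]
gripper_width: 0.877
```

Call:
carry_out(
  moves=[
    [[0,0,-10],[0,0,-2],7.5],
    [[0,0,-20],[0,0,-2],7.5],
  ],
)

```text
t: 22.75
eef_pos: [0.468, 0.2811, 0.1982]
tool_rot: [0.002, -0.037, 0.999, 0.001]
contact_force: [0.3, 0.7, -0.8]
gripper_width: 0.877
```

```bash
python3 go.py .6377,.098,.19,143
```

```text
t 22.75 pos [0.468  0.2811 0.1982] jaw 94.2 F [ 0.3  0.7 -0.8] w 74.9
.6377,.098,.19,143 turn [  0.    0.3 -48.8] cm [-15.58 -19.51   0.84]
```

Call:
carry_out(
  moves=[
    [[0,0,-48.8],[-15.6,-19.5,0.8],7],
    [[0,0,-48.8],[-15.6,-19.5,0.8],7],
    [[0,0,-48.8],[-15.6,-19.5,0.8],7],
    [[0,0,-48.8],[-15.6,-19.5,0.8],7],
    [[0,0,-48.8],[-15.6,-19.5,0.8],7],
  ],
)

```text
t: 23.38
eef_pos: [0.6385, 0.0895, 0.187]
tool_rot: [-0.0, -0.442, 0.897, -0.001]
contact_force: [-1.0, 0.6, -0.3]
gripper_width: 0.819
```

Call:
carry_out(
  moves=[
    [[0,0,0],[0,0,4],7],
    [[0,0,0],[0,0,5],7],
    [[0,0,0],[0,0,5],7],
  ],
)

```text
t: 23.75
eef_pos: [0.6351, 0.0964, 0.1373]
tool_rot: [-0.001, -0.444, 0.896, 0.0]
contact_force: [0.1, -0.4, -0.1]
gripper_width: 0.824
```

```bash
python3 go.py .6377,.098,.052,143
```

```text
t 23.75 pos [0.6351 0.0964 0.1373] jaw 142.7 F [ 0.1 -0.4 -0.1] w 70.4
.6377,.098,.052,143 turn [ 0.1 -0.1 -0.3] cm [-0.29 -0.12  8.53]
```

Call:
carry_out(
  moves=[
    [[0,0,-0.3],[-0.3,-0.1,3],7],
    [[0,0,-0.3],[-0.3,-0.1,6],7],
    [[0,0,-0.3],[-0.3,-0.1,8],7],
    [[0,0,-0.3],[-0.3,-0.1,8.5],7],
    [[0,0,-0.3],[-0.3,-0.1,8.5],5.5],
  ],
)

```text
t: 24.38
eef_pos: [0.6388, 0.0982, 0.0535]
tool_rot: [0.0, -0.446, 0.895, -0.0]
contact_force: [0.0, 0.0, 0.6]
gripper_width: 0.649
```

Call:
carry_out(
  moves=[
    [[0,0,0],[0,0,0],4.5],
    [[0,0,0],[0,0,0],3.8],
    [[0,0,0],[0,0,0],3.2],
    [[0,0,0],[0,0,0],2.7],
    [[0,0,0],[0,0,0],2.7],
  ],
)

```text
t: 25.0
eef_pos: [0.6379, 0.0988, 0.0533]
tool_rot: [-0.0, -0.446, 0.895, 0.0]
contact_force: [-2.9, 2.7, 6.2]
gripper_width: 0.369
```

```bash
python3 go.py .6377,.098,.052,143 .455,-.262,.19,71
python3 - <<'E'
from fit import *
t=bot.read_camera('top'); cv2.imwrite('pics/top3.png',t[:,:,::-1])
print(np.round(fit(t,'top','round_tube',(.468,.28),.008),4))
print(np.round(fit(t,'top','square_tube',(.4655,-.092),.008,np.radians([-5,0,5])),4))
print(np.round(fit(t,'top','h_section',(.621,-.1),.008,np.radians([-10,-5,0])),4))
E
```

```text
t 25.0 pos [0.6379 0.0988 0.0533] jaw 143.0 F [-2.9  2.7  6.2] w 31.5
.6377,.098,.052,143 turn [0. 0. 0.] cm [ 0.08 -0.03  0.13]
.455,-.262,.19,71 turn [ 0. -0. 72.] cm [ 39.82  -7.09 -13.68]
[ 4.685000e-01  2.788000e-01 -3.497900e+00  3.185817e+02]
[ 4.653000e-01 -9.100000e-02 -2.169600e+00  2.546637e+02]
[ 6.212000e-01 -1.008000e-01 -5.233900e+00  2.454018e+02]
```

The round tube fits 1 mm from its plate centre. Now lift the flat tube and carry it to its plate.

Call:
carry_out(
  moves=[
    [[0,0,0],[0,0,-2],2.7],
    [[0,0,0],[0,0,-7],2.7],
    [[0,0,0],[0,0,-12],2.7],
    [[0,0,10],[3,-0.5,-13.7],2.7],
    [[0,0,20],[8,-1.4,-13.7],2.7],
  ],
)

```text
t: 25.68
eef_pos: [0.6027, 0.0267, 0.1928]
tool_rot: [0.003, -0.283, 0.959, -0.0]
contact_force: [0.7, -1.1, -4.7]
gripper_width: 0.368
```

```bash
python3 go.py .4548,-.262,.19,71
```

```text
t 25.68 pos [0.6027 0.0267 0.1928] jaw 122.8 F [ 0.7 -1.1 -4.7] w 31.4
.4548,-.262,.19,71 turn [ 0.   0.3 51.8] cm [ 28.08 -16.24   0.15]
```

Call:
carry_out(
  moves=[
    [[0,0,50],[28,-16.2,0],2.7],
    [[0,0,50],[28,-16.2,0],2.7],
    [[0,0,50],[28,-16.2,0],2.7],
    [[0,0,50],[28,-16.2,0],2.7],
    [[0,0,50],[28,-16.2,0],2.7],
  ],
)

```text
t: 26.3
eef_pos: [0.4583, -0.2549, 0.1907]
tool_rot: [0.001, 0.15, 0.989, -0.0]
contact_force: [1.7, -1.1, -5.4]
gripper_width: 0.367
```

Call:
carry_out(
  moves=[
    [[0,0,0],[0,0,0],2.7],
    [[0,0,0],[0,0,0],2.7],
  ],
)

```text
t: 26.55
eef_pos: [0.4595, -0.253, 0.1903]
tool_rot: [0.0, 0.148, 0.989, 0.0]
contact_force: [0.3, 1.6, -4.7]
gripper_width: 0.369
```

```bash
python3 go.py .4548,-.262,.08,71
```

```text
t 26.55 pos [ 0.4595 -0.253   0.1903] jaw 73.0 F [ 0.3  1.6 -4.7] w 31.5
.4548,-.262,.08,71 turn [0. 0. 2.] cm [ 0.19 -1.01 11.03]
```

Call:
carry_out(
  moves=[
    [[0,0,2],[0.2,-1,0],2.7],
    [[0,0,2],[0.2,-1,4],2.7],
    [[0,0,2],[0.2,-1,8],2.7],
    [[0,0,2],[0.2,-1,10.5],2.7],
    [[0,0,2],[0.2,-1,11],2.7],
  ],
)

```text
t: 27.18
eef_pos: [0.454, -0.2608, 0.0783]
tool_rot: [-0.002, 0.165, 0.986, 0.0]
contact_force: [-0.3, 0.3, -3.8]
gripper_width: 0.367
```

Call:
carry_out(
  moves=[
    [[0,0,0],[0,0,0],2.7],
    [[0,0,0],[0,0,0],2.7],
  ],
)

```text
t: 27.42
eef_pos: [0.4557, -0.2622, 0.081]
tool_rot: [0.001, 0.165, 0.986, -0.0]
contact_force: [-0.0, 0.6, -4.9]
gripper_width: 0.364
```

```bash
python3 go.py .4548,-.262,.0613,71
```

```text
t 27.43 pos [ 0.4557 -0.2622  0.081 ] jaw 71.0 F [-0.   0.6 -4.9] w 31.1
.4548,-.262,.0613,71 turn [-0.   0.1 -0. ] cm [ 0.1  -0.01  1.97]
```

Call:
carry_out(
  moves=[
    [[0,0,0],[0.05,0,1],2.7],
    [[0,0,0],[0.05,0,1.6],2.7],
    [[0,0,0],[0.05,0,1.8],2.7],
    [[0,0,0],[0.05,0,1.9],2.7],
    [[0,0,0],[0.05,0,1.95],2.7],
  ],
)

```text
t: 28.05
eef_pos: [0.4538, -0.2614, 0.0612]
tool_rot: [-0.0, 0.165, 0.986, 0.0]
contact_force: [-6.1, 4.7, 14.1]
gripper_width: 0.368
```

Call:
carry_out(
  moves=[
    [[0,0,0],[0,0,0.05],2.7],
    [[0,0,0],[0,0,0.05],2.7],
  ],
)

```text
t: 28.3
eef_pos: [0.4539, -0.2614, 0.0612]
tool_rot: [-0.0, 0.165, 0.986, 0.0]
contact_force: [-6.6, 4.0, 14.1]
gripper_width: 0.37
```

Release and pull back to (0.47, 0.10) to measure all four.

Call:
carry_out(
  moves=[
    [[0,0,0],[0,0,0],6],
    [[0,0,0],[0,0,0],6],
    [[0,0,0],[0,0,0],6],
    [[0,0,0],[0,0,-5],6],
    [[0,0,0],[0,0,-11],6],
  ],
)

```text
t: 28.92
eef_pos: [0.4535, -0.2613, 0.17]
tool_rot: [-0.001, 0.165, 0.986, 0.0]
contact_force: [0.8, -0.4, 0.7]
gripper_width: 0.697
```

Call:
carry_out(
  moves=[
    [[0,0,-5],[4,4,-2],6],
    [[0,0,-10],[4,10,-3],6],
    [[0,0,-15],[4,16,-3],6],
    [[0,0,-20],[4,22,-3],6],
    [[0,0,-20],[4,28,-3],7.5],
  ],
)

```text
t: 29.55
eef_pos: [0.5082, 0.0178, 0.2]
tool_rot: [0.0, -0.009, 1.0, 0.0]
contact_force: [1.4, -0.2, 0.6]
gripper_width: 0.872
```

Call:
carry_out(
  moves=[
    [[0,0,0],[0,6,0],8],
    [[0,0,0],[0,9,0],8],
    [[0,0,0],[0,9,0],8],
    [[0,0,0],[0,9,0],8],
  ],
)

```text
t: 30.05
eef_pos: [0.5061, 0.105, 0.1996]
tool_rot: [-0.0, -0.008, 1.0, -0.0]
contact_force: [0.5, 0.2, -0.0]
gripper_width: 0.938
```

```bash
python3 go.py .4664,-.092,.19,91
cat > chk.py <<'E'
from fit import *
import sys
P=dict(square=(.468,-.0913,.95),flat=(.4557,-.2626,-19.1),round=(.4685,.2798,0),h=(.6207,-.098,-5.08))
T=dict(square='square_tube',flat='flat_tube',round='round_tube',h='h_section')
ims=[bot.read_camera('top').astype(np.float32) for _ in range(3)]; t=sum(ims)/3
cv2.imwrite('pics/%s.png'%sys.argv[1],t[:,:,::-1])
for k in P:
    p=P[k]; f=fit(t,'top',T[k],p[:2],.008,np.radians(p[2]+np.array([-5,0,5])))
    g=fit(t,'top',k+'_plate',p[:2],0,np.radians(p[2]+np.array([-3,0,3])))
    print(k,'sec',np.round(f,4),'d_mm',np.round((f[:2]-p[:2])*1000,1),'dyaw',round(f[2]-p[2],1),'plate now',np.round(g[:3],4))
cv2.imwrite('pics/%sc.png'%sys.argv[1],cv2.resize(t[150:250,225:435,::-1],(798,380),interpolation=cv2.INTER_CUBIC))
E
python3 chk.py c1
```

```text
t 30.05 pos [0.5061 0.105  0.1996] jaw 90.9 F [ 0.5  0.2 -0. ] w 80.1
.4664,-.092,.19,91 turn [-0.  -0.  -0.1] cm [  4.29 -19.63   0.97]
square sec [ 4.655000e-01 -9.230000e-02 -3.252000e-01  2.305151e+02] d_mm [-2.5 -1. ] dyaw -1.3 plate now [ 0.4657 -0.0685 -1.5799]
flat sec [  0.4555  -0.2612 -18.8774 141.8867] d_mm [-0.2  1.4] dyaw 0.2 plate now [  0.4359  -0.2565 -20.7219]
round sec [4.685000e-01 2.796000e-01 5.632400e+00 2.896814e+02] d_mm [ 0.  -0.2] dyaw 5.6 plate now [  0.4655   0.2979 -11.4716]
h sec [ 6.212000e-01 -1.008000e-01 -5.194200e+00  2.486661e+02] d_mm [ 0.5 -2.8] dyaw -0.1 plate now [ 0.6219 -0.0958 -6.4357][ WARN:0@7.011] global loadsave.cpp:1063 imwrite_ Unsupported depth image for selected encoder is fallbacked to CV_8U.
```

View pics/c1c.png

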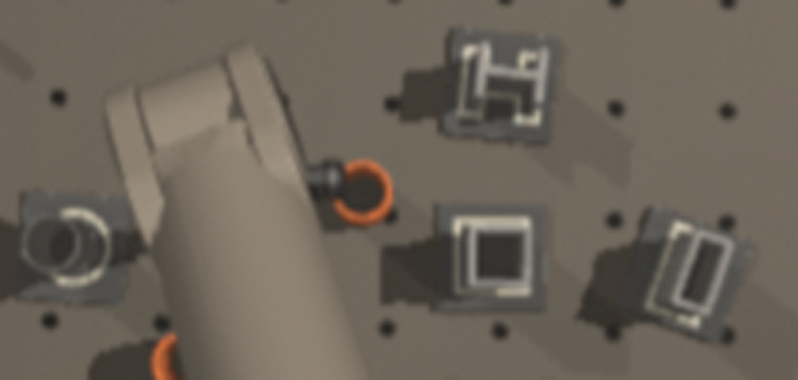

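The round and flat tubes are within 1.5 mm. The square (-2.5, -1.0) and the H (+0.5, -2.8) are still inside the lines but tight, so I'll regrip both and shift them. Square first.

Call:
carry_out(
  moves=[
    [[0,0,0],[4.3,-19.7,0.5],7.5],
    [[0,0,0],[4.3,-19.7,0.5],7.5],
    [[0,0,0],[4.3,-19.7,0.5],7.5],
    [[0,0,0],[4.3,-19.7,4],7.5],
    [[0,0,0],[4.3,-19.7,7],7.5],
  ],
  newtons=40,
)

```text
t: 30.82
eef_pos: [0.4658, -0.0949, 0.1293]
tool_rot: [0.0, -0.006, 1.0, -0.001]
contact_force: [0.9, 0.1, -0.5]
gripper_width: 0.877
```

Call:
carry_out(
  moves=[
    [[0,0,0],[0,0,0],7.5],
    [[0,0,0],[0,0,0],7.5],
  ],
)

```text
t: 31.08
eef_pos: [0.4671, -0.0919, 0.1307]
tool_rot: [0.001, -0.008, 1.0, -0.0]
contact_force: [-0.2, 0.0, 0.1]
gripper_width: 0.876
```

```bash
python3 go.py .4664,-.0920,.063,90.9
```

```text
t 31.07 pos [ 0.4671 -0.0919  0.1307] jaw 91.0 F [-0.2  0.   0.1] w 74.8
.4664,-.0920,.063,90.9 turn [-0.   0.1  0.1] cm [ 0.08 -0.01  6.77]
```

Call:
carry_out(
  moves=[
    [[0,0,0],[0.05,0,3],7.5],
    [[0,0,0],[0.05,0,5.5],7.5],
    [[0,0,0],[0.05,0,6.6],7.5],
    [[0,0,0],[0.05,0,6.6],6.2],
    [[0,0,0],[0.05,0,6.6],5.4],
  ],
)

```text
t: 31.7
eef_pos: [0.4669, -0.0917, 0.0648]
tool_rot: [0.001, -0.009, 1.0, -0.0]
contact_force: [0.2, 0.3, 0.1]
gripper_width: 0.631
```

Call:
carry_out(
  moves=[
    [[0,0,0],[0,0,0],5],
    [[0,0,0],[0,0,0],4.6],
    [[0,0,0],[0,0,0],4.4],
    [[0,0,0],[0,0,0],4.4],
  ],
)

```text
t: 32.2
eef_pos: [0.4669, -0.0919, 0.065]
tool_rot: [0.001, -0.008, 1.0, -0.0]
contact_force: [-1.6, -1.2, 7.3]
gripper_width: 0.584
```

```bash
python3 go.py
```

```text
t 32.2 pos [ 0.4669 -0.0919  0.065 ] jaw 91.0 F [-1.6 -1.2  7.3] w 49.9
```

Call:
carry_out(
  moves=[
    [[0,0,0],[0,0,-0.4],4.4],
    [[0,0,0],[-0.25,0.1,-0.6],4.4],
    [[0,0,0],[-0.25,0.1,-0.6],4.4],
    [[0,0,0],[-0.25,0.1,-0.4],4.4],
    [[0,0,0],[-0.25,0.1,-0.25],4.4],
  ],
)

```text
t: 32.83
eef_pos: [0.4682, -0.0906, 0.0659]
tool_rot: [-0.0, -0.009, 1.0, 0.0]
contact_force: [-0.2, -0.3, -3.8]
gripper_width: 0.578
```

Call:
carry_out(
  moves=[
    [[0,0,0],[0,0,0],4.4],
  ],
)

```text
t: 32.95
eef_pos: [0.4682, -0.0906, 0.066]
tool_rot: [-0.0, -0.009, 1.0, 0.0]
contact_force: [-0.3, -0.4, -4.2]
gripper_width: 0.583
```

```bash
python3 go.py .4694,-.0909,.065,91
```

```text
t 32.95 pos [ 0.4682 -0.0906  0.066 ] jaw 91.0 F [-0.3 -0.4 -4.2] w 49.8
.4694,-.0909,.065,91 turn [ 0. -0. -0.] cm [-0.12 -0.03  0.1 ]
```

Call:
carry_out(
  moves=[
    [[0,0,0],[-0.13,-0.02,-0.1],4.4],
    [[0,0,0],[-0.13,-0.02,0],4.4],
    [[0,0,0],[-0.13,-0.02,0.08],4.4],
    [[0,0,0],[-0.13,-0.02,0.13],4.4],
    [[0,0,0],[-0.13,-0.02,0.15],4.4],
  ],
)

```text
t: 33.58
eef_pos: [0.4698, -0.0908, 0.065]
tool_rot: [-0.0, -0.009, 1.0, 0.0]
contact_force: [-2.1, 0.5, 3.2]
gripper_width: 0.581
```

Down, with +2.9 mm in x and +1.1 mm in y. Release, rise, then to the H.

Call:
carry_out(
  moves=[
    [[0,0,0],[0,0,0],7.5],
    [[0,0,0],[0,0,0],7.5],
    [[0,0,0],[0,0,0],7.5],
    [[0,0,0],[0,0,-5],7.5],
    [[0,0,0],[0,0,-10],7.5],
  ],
)

```text
t: 34.2
eef_pos: [0.4693, -0.0907, 0.1656]
tool_rot: [-0.001, -0.009, 1.0, 0.0]
contact_force: [1.4, 0.5, 0.4]
gripper_width: 0.879
```

Call:
carry_out(
  moves=[
    [[0,0,3],[-5,0,-1],7.5],
    [[0,0,6],[-10,0,-1],7.5],
    [[0,0,6],[-15,-0.9,-1],7.5],
    [[0,0,6],[-15,-0.9,-1],7.5],
    [[0,0,6],[-15,-0.9,-1],7.5],
  ],
)

```text
t: 34.83
eef_pos: [0.6191, -0.0972, 0.1742]
tool_rot: [-0.001, 0.044, 0.999, 0.0]
contact_force: [0.2, -0.2, 0.5]
gripper_width: 0.881
```

```bash
python3 go.py .6184,-.1003,.058,84.9
```

```text
t 34.83 pos [ 0.6191 -0.0972  0.1742] jaw 85.0 F [ 0.2 -0.2  0.5] w 75.3
.6184,-.1003,.058,84.9 turn [-0.  -0.1  0.1] cm [ 0.02 -0.32 11.62]
```

Call:
carry_out(
  moves=[
    [[0,0,0],[0,-0.3,5],7.5],
    [[0,0,0],[0,-0.3,9],7.5],
    [[0,0,0],[0,-0.3,11.4],7.5],
    [[0,0,0],[0,-0.3,11.5],7.5],
    [[0,0,0],[0,-0.3,11.5],6.5],
  ],
)

```text
t: 35.45
eef_pos: [0.6198, -0.1002, 0.061]
tool_rot: [0.001, 0.044, 0.999, -0.0]
contact_force: [0.4, -0.1, -0.5]
gripper_width: 0.759
```

Call:
carry_out(
  moves=[
    [[0,0,0],[0,0,0],6],
    [[0,0,0],[0,0,0],5.6],
    [[0,0,0],[0,0,0],5],
    [[0,0,0],[0,0,0],5],
  ],
)

```text
t: 35.95
eef_pos: [0.6206, -0.1005, 0.0612]
tool_rot: [0.001, 0.044, 0.999, -0.0]
contact_force: [-1.0, -0.8, 7.2]
gripper_width: 0.653
```

```bash
python3 go.py
```

```text
t 35.95 pos [ 0.6206 -0.1005  0.0612] jaw 85.0 F [-1.  -0.8  7.2] w 55.8
```

Call:
carry_out(
  moves=[
    [[0,0,0],[0,0,-0.4],5],
    [[0,0,0],[0.05,0.28,-0.6],5],
    [[0,0,0],[0.05,0.28,-0.6],5],
    [[0,0,0],[0.05,0.28,-0.4],5],
    [[0,0,0],[0.05,0.28,-0.25],5],
  ],
)

```text
t: 36.58
eef_pos: [0.6192, -0.0974, 0.0619]
tool_rot: [-0.0, 0.044, 0.999, -0.0]
contact_force: [0.6, -0.6, -3.3]
gripper_width: 0.653
```

Call:
carry_out(
  moves=[
    [[0,0,0],[0,0,0],5],
  ],
)

```text
t: 36.7
eef_pos: [0.6192, -0.0973, 0.0619]
tool_rot: [-0.0, 0.044, 0.999, 0.0]
contact_force: [-0.3, 0.8, -3.8]
gripper_width: 0.647
```

```bash
python3 go.py .6201,-.0977,.0612,85
```

```text
t 36.7 pos [ 0.6192 -0.0973  0.0619] jaw 85.0 F [-0.3  0.8 -3.8] w 55.2
.6201,-.0977,.0612,85 turn [-0. -0. -0.] cm [-0.1  -0.03  0.07]
```

Call:
carry_out(
  moves=[
    [[0,0,0],[-0.1,-0.03,-0.05],5],
    [[0,0,0],[-0.1,-0.03,0.02],5],
    [[0,0,0],[-0.1,-0.03,0.07],5],
    [[0,0,0],[-0.1,-0.03,0.11],5],
    [[0,0,0],[-0.1,-0.03,0.12],5],
  ],
)

```text
t: 37.33
eef_pos: [0.6204, -0.0977, 0.0612]
tool_rot: [-0.0, 0.044, 0.999, 0.0]
contact_force: [-1.3, 0.9, -2.4]
gripper_width: 0.652
```

Call:
carry_out(
  moves=[
    [[0,0,0],[0,0,0.05],5],
    [[0,0,0],[0,0,0.05],5],
  ],
)

```text
t: 37.58
eef_pos: [0.6204, -0.0977, 0.0612]
tool_rot: [0.0, 0.044, 0.999, 0.0]
contact_force: [-4.1, 0.5, 5.8]
gripper_width: 0.648
```

Call:
carry_out(
  moves=[
    [[0,0,0],[0,0,0.05],7.5],
    [[0,0,0],[0,0,0.05],7.5],
    [[0,0,0],[0,0,0.05],7.5],
    [[0,0,0],[0,0,-5],7.5],
    [[0,0,0],[0,0,-11],7.5],
  ],
)

```text
t: 38.2
eef_pos: [0.6195, -0.0976, 0.1706]
tool_rot: [-0.001, 0.044, 0.999, 0.0]
contact_force: [1.6, -0.7, -0.6]
gripper_width: 0.878
```

Call:
carry_out(
  moves=[
    [[0,0,0],[0,5,-4],7.5],
    [[0,0,0],[2,11,-6],7.5],
    [[0,0,0],[6,16,-8],7.5],
    [[0,0,0],[10,21,-8],7.5],
    [[0,0,0],[10,21,-8],7.5],
  ],
)

```text
t: 38.83
eef_pos: [0.5368, 0.1251, 0.2512]
tool_rot: [0.0, 0.04, 0.999, 0.001]
contact_force: [0.3, -0.6, -0.3]
gripper_width: 0.879
```

```bash
python3 go.py; python3 chk.py c2 2>/dev/null
python3 - <<'E'
from h import *
s=bot.read_camera('side'); cv2.imwrite('pics/side9.png',s[:,:,::-1])
t=cv2.imread('pics/c2c.png'); b=cv2.resize(s[140:310,240:440,::-1],(259,220))
cv2.imwrite('pics/c2s.png',cv2.resize(s[140:320,240:440,::-1],(640,576),interpolation=cv2.INTER_CUBIC))
E
```

```text
t 38.83 pos [0.5368 0.1251 0.2512] jaw 85.4 F [ 0.3 -0.6 -0.3] w 75.1
square sec [ 4.683000e-01 -9.100000e-02 -2.004000e-01  2.083932e+02] d_mm [0.3 0.3] dyaw -1.2 plate now [ 0.4669 -0.0673 -4.8882]
flat sec [  0.4556  -0.2611 -19.4597 141.5555] d_mm [-0.1  1.5] dyaw -0.4 plate now [  0.4362  -0.2565 -20.339 ]
round sec [ 4.693000e-01  2.785000e-01 -8.353100e+00  3.406053e+02] d_mm [ 0.8 -1.3] dyaw -8.4 plate now [ 0.4676  0.282  -0.9004]
h sec [ 6.214000e-01 -9.920000e-02 -5.869300e+00  2.549316e+02] d_mm [ 0.7 -1.2] dyaw -0.8 plate now [ 0.6225 -0.0956 -7.7441]
```

View pics/c2c.png

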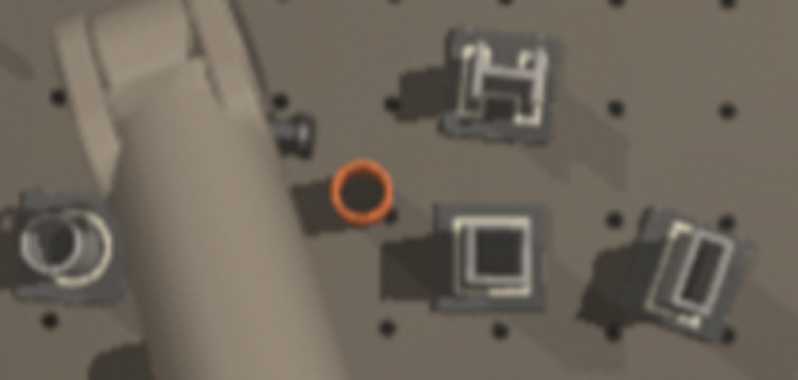

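View pics/c2s.png

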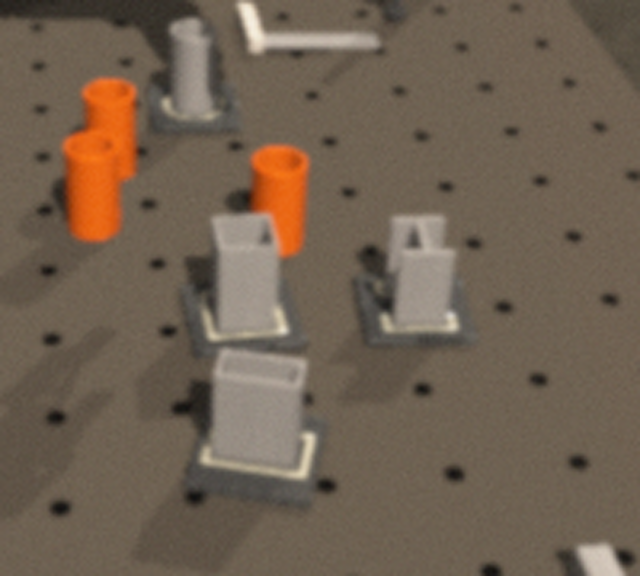

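All four stand upright inside their lines in both views. For a finer check, I'll zoom the side view and overlay the ideal base outlines at the plate poses that camera itself gave.

Run:
```python
from fit import *
s=cv2.imread('pics/side9.png'); K=8
P=[('h_section',.6177,-.1015,-5.05),('square_tube',.4651,-.0951,1),('flat_tube',.4533,-.2658,-19),('round_tube',.4655,.2731,0)]
out=[]
for n,x,y,a in P:
    a=np.radians(a); u,v=proj('side',[x,y,.008])[0].astype(int); x0,y0=u-25,v-20
    im=cv2.resize(s[y0:y0+36,x0:x0+50],None,fx=K,fy=K,interpolation=cv2.INTER_CUBIC)
    q=M[n][1][0][0]@np.array([[np.cos(a),np.sin(a)],[-np.sin(a),np.cos(a)]])/1000+[x,y]
    uv=(proj('side',np.c_[q,np.full(len(q),.008)])-[x0,y0]+.5)*K
    cv2.polylines(im,[uv.round().astype(int)],True,(0,0,255),1); out.append(im)
cv2.imwrite('pics/ov.png',np.vstack([np.hstack(out[:2]),np.hstack(out[2:])]))
```

```text
(no output)
```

View pics/ov.png

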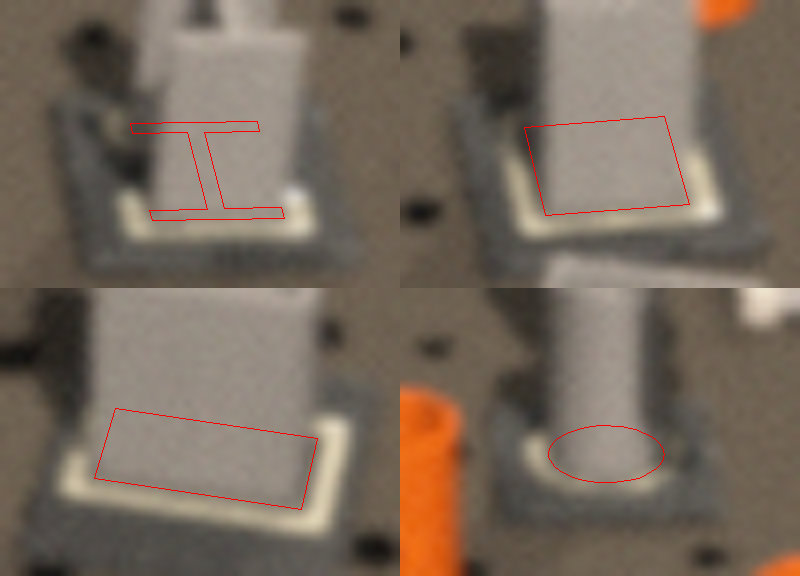

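The overlay suggests the H sits towards +x, while the y gap is below pixel size. I'll settle it with a full-silhouette fit in each camera, relative to that camera's plate pose.

```bash
cat > full.py <<'E'
from fit import *
import sys
PL={'top':dict(square_tube=(.468,-.0913,.95),flat_tube=(.4557,-.2626,-19.17),round_tube=(.4685,.2798,1.2),h_section=(.6207,-.098,-5.08)),
 'side':dict(square_tube=(.4651,-.0951,1.1),flat_tube=(.4533,-.2658,-18.89),round_tube=(.4655,.2731,1.1),h_section=(.6177,-.1015,-5.04))}
PN=dict(square_tube='square_plate',flat_tube='flat_plate',round_tube='round_plate',h_section='h_plate')
def tr(poly,p): c,s=np.cos(p[2]),np.sin(p[2]); return poly@np.array([[c,s],[-s,c]])/1000+p[:2]
def full(img,c,n):
    pl=PL[c][n]; pl=np.array([pl[0],pl[1],np.radians(pl[2])]); h=M[n][0]/1000+.008; g=img.astype(np.float32).mean(2)
    u,v=proj(c,[pl[0],pl[1],.04])[0].astype(int); r=20 if c=='top' else 28; box=(u-r,v-r,2*r+1,2*r+1)
    pt=g[v-r:v+r+1,u-r:u+r+1]
    lo,li=M[PN[n]][1][0]; line0=cov(c,[lo,li],pl,.008,box); plate=cov(c,[rect(48,48)],pl,.008,box)
    out=M[n][1][0][0]; inn=M[n][1][0][1]
    parts=[out] if n!='h_section' else [np.array([[-23,22],[23,22],[23,28],[-23,28]]),np.array([[-23,-22],[23,-22],[23,-28],[-23,-28]]),np.array([[-3,-23],[3,-23],[3,23],[-3,23]])]
    x0,y0,w,hh=box
    def cost(p):
        im=np.zeros((hh*SS,w*SS),np.float32)
        for a in parts:
            q=tr(a,p); P3=np.r_[np.c_[q,np.full(len(q),.008)],np.c_[q,np.full(len(q),h)]]
            uv=cv2.convexHull(((proj(c,P3)-[x0,y0]+.5)*SS-.5).astype(np.float32))
            cv2.fillPoly(im,[np.round(uv*64).astype(np.int32)],1,shift=6)
        hull=cv2.resize(cv2.GaussianBlur(im,(0,0),.7*SS),(w,hh),interpolation=cv2.INTER_AREA)
        A=[hull,line0*(1-hull),plate*(1-hull),cov(c,[out,inn],p,h,box)]
        if inn is not None: A.append(cov(c,[inn],p,h,box))
        A=np.stack([a.ravel() for a in A]+[np.ones(pt.size)],1); b=pt.ravel()
        k,*_=np.linalg.lstsq(A,b,rcond=None); e=np.abs(A@k-b)
        return (np.minimum(e,35)**2).mean()
    best=None
    for dx in(-.002,.002):
        for dy in(-.003,.003):
            s0=pl+[dx,dy,0]; o=minimize(cost,s0,method='Nelder-Mead',options=dict(initial_simplex=s0+np.array([[0,0,0],[.003,0,0],[0,.003,0],[0,0,.05]])))
            if best is None or o.fun<best.fun: best=o
    d=best.x-pl; R2=np.array([[np.cos(pl[2]),np.sin(pl[2])],[-np.sin(pl[2]),np.cos(pl[2])]])
    return np.r_[R2@d[:2]*1000,np.degrees(d[2]),best.fun]
if __name__=='__main__':
  for f,c in zip(sys.argv[1::2],sys.argv[2::2]):
    img=cv2.imread(f)
    for n in PN: print(c,n,'plate-frame dx,dy mm, dyaw deg, res',np.round(full(img,c,n),1))
E
python3 full.py pics/c2.png top pics/side9.png side
```

```text
top square_tube plate-frame dx,dy mm, dyaw deg, res [  0.3   1.   -0.3 230.1]
top flat_tube plate-frame dx,dy mm, dyaw deg, res [ -0.6   1.2  -0.3 231.5]
top round_tube plate-frame dx,dy mm, dyaw deg, res [  2.8  -1.6  -1.1 237.8]
top h_section plate-frame dx,dy mm, dyaw deg, res [ -0.   -0.3  -1.5 205.3]
side square_tube plate-frame dx,dy mm, dyaw deg, res [  3.9  -2.3  -8.9 227.1]
side flat_tube plate-frame dx,dy mm, dyaw deg, res [ -1.2   0.5   2.7 186. ]
side round_tube plate-frame dx,dy mm, dyaw deg, res [ -8.3  -1.5   3.3 382.3]
side h_section plate-frame dx,dy mm, dyaw deg, res [  1.8  -0.5  -0.2 139.2]
```

The top fit puts everything within about 3 mm. The side fits of the round and square tubes are unreliable because of the shadow and an occluded plate reference. I'll take the arm well away and refit plate and section jointly on clean, averaged pictures.

Call:
carry_out(
  moves=[
    [[0,0,0],[3,5,0],7.5],
    [[0,0,0],[6,10,0],7.5],
    [[0,0,0],[9,15,0],7.5],
    [[0,0,0],[12,20,0],7.5],
    [[0,0,0],[15,25,0],7.5],
  ],
)

```text
t: 39.65
eef_pos: [0.4128, 0.3824, 0.2504]
tool_rot: [0.0, 0.046, 0.999, -0.0]
contact_force: [1.7, 0.8, -0.6]
gripper_width: 0.875
```

Call:
carry_out(
  moves=[
    [[0,0,0],[3,5,0],7.5],
    [[0,0,0],[6,10,0],7.5],
    [[0,0,0],[9,15,0],7.5],
    [[0,0,0],[12,20,0],7.5],
    [[0,0,0],[16,25,0],7.5],
  ],
)

```text
t: 40.28
eef_pos: [0.2782, 0.6446, 0.2497]
tool_rot: [0.001, 0.047, 0.999, -0.0]
contact_force: [0.2, 0.3, 0.2]
gripper_width: 0.878
```

```bash
python3 go.py
python3 - <<'E'
import full as F
from full import *
ims={}
for c in('top','side'):
    a=sum(bot.read_camera(c).astype(np.float32) for _ in range(6))/6; ims[c]=a; np.save(f'{c}6.npy',a)
for c in ims:
    for n in PN:
        print(c,n,np.round(full(ims[c],c,n),1))
t=ims['top'][150:250,225:435,::-1]; cv2.imwrite('pics/e_top.png',cv2.resize(t,(798,380),interpolation=cv2.INTER_CUBIC).clip(0,255).astype(np.uint8))
s=ims['side']
W=[]
for n in('h_section','round_tube'):
    p=PL['side'][n]; u,v=proj('side',[p[0],p[1],.03])[0].astype(int); W.append(cv2.resize(s[v-28:v+22,u-25:u+25,::-1],(400,400),interpolation=cv2.INTER_CUBIC))
cv2.imwrite('pics/e_side.png',np.hstack(W).clip(0,255).astype(np.uint8))
E
```

```text
t 40.27 pos [0.2782 0.6446 0.2497] jaw 84.7 F [0.2 0.3 0.2] w 75.0
top square_tube [  0.3   1.   -0.3 231.7]
top flat_tube [-5.000e-01  1.100e+00  1.000e-01  2.282e+02]
top round_tube [  0.   -0.6  -0.9 167.7]
top h_section [  0.   -0.4  -1.  204.5]
side square_tube [  3.9  -2.3  -8.9 221.6]
side flat_tube [ -1.1   0.4   2.6 179.2]
side round_tube [  2.5  -0.6   3.6 200.4]
side h_section [  1.7  -1.   -0.3 132.9]
```

View pics/e_top.png

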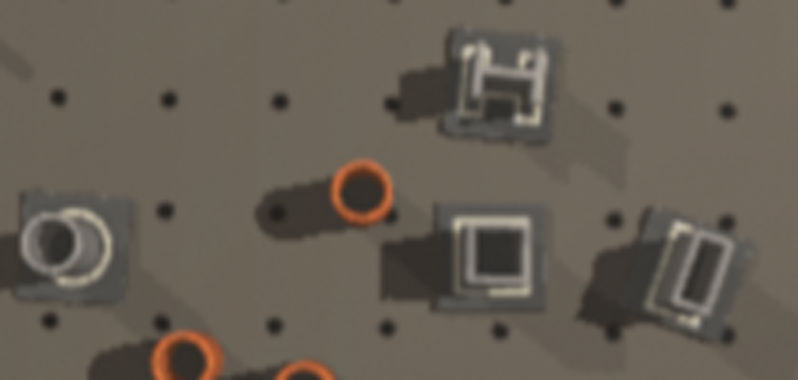

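View pics/e_side.png

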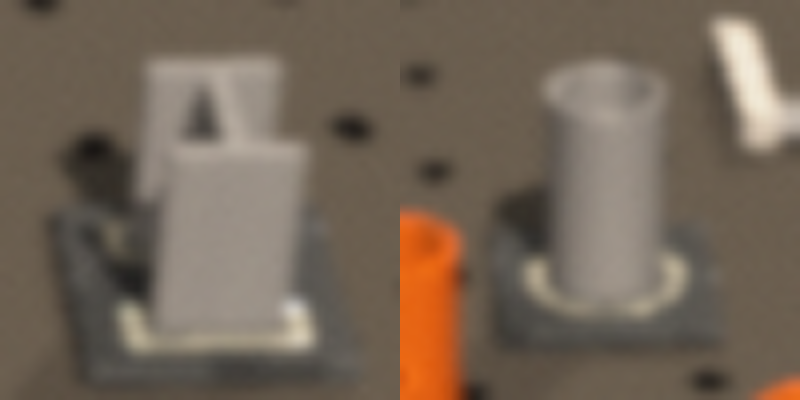

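With the arm away, the round tube's gaps in the side view are even (32 and 33 px). The H is 0 to 1.7 mm off in x, and everything else is within about 1.2 mm by the top fit. That's well inside the 4 mm clearance, so I'm handing in.

```bash
python3 -c "
from station import bot
print(bot.hand_in())"
```

```text
the job is handed in; nothing more can be done
None
```

All four sections are standing upright on their matching base plates, inside the white lines as far as the cameras can show. I handed the job in at about 41 s of the 106 s allowed. I set each one down with contact sensing. The square tube and the H-section first landed about 2.5–3 mm off centre, so I gripped each again and shifted it. The arm was never moved near the hammer, the try square or the orange look-alikes.

**Last top-camera check, with the arm clear:**

| Section | Offset from plate centre (mm) | Turn error (degrees) |
|---|---|---|
| Square tube | (0.3, 1.0) | -0.3 |
| Flat tube | (-0.5, 1.1) | 0.1 |
| Round tube | (0.0, -0.6) | not relevant |
| H-section | (0.0, -0.4) | -1.0 |

The lines leave 4 mm of clearance all round.

**Where the checks disagreed:**
- **H-section:** the side camera puts it at (1.7, -1.0) mm.
- **Flat tube:** the side camera agrees on position, at (-1.1, 0.4) mm, but gives a turn of 2.6° against 0.1° from the top.
- **Round tube:** the side camera gave 2.5 mm in x. I doubt that figure, because its plate was partly hidden when measured. By eye, the gaps to the line on either side are equal.
- **Square tube:** the side camera gave (3.9, -2.3) mm and -9° of turn. I discounted it because both the grip angle and the top view show it square, but the cause of the bad fit was not found.

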